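# Refit the mill's head and open its filler cap

### The arm

A 6-joint arm with a two-finger parallel gripper is mounted at the origin on a cart in front of the work surface, level with it; the furniture and walls round the work are solid. World frame = base frame: x ahead of the robot, y to its left, z up, the work surface at z = 0. Lengths are in m, angles in rad, forces in N, time in s.
With the tool pointing down it reaches from about 0.35 to 0.925 m from the base axis. Payload 6.4 kg.
Tool frame: the origin (TCP) lies at the very end of the fingers, on their centre line; the grasp point (between the pads) lies 19 mm behind it (robot.grip_point_offset is the distance from the TCP to the grasp point, in m); z points along the fingers, y is the line along which they close (so a half turn about z gives the same grasp; the last joint's range is limited). The gripper opens to 85 mm and grips with 20 to 120 N. Pads are 22 mm wide; open, the fingers measure 114 mm over their backs; the gripper's body (76 mm by 85 mm) begins 54 mm behind the grasp point. The pads swing forward as they close: fully open they stand 13 mm farther back than shut.
Start: joints at [0.932, 0.245, 1.558, -0, 1.339, -0.174], TCP at [0.291, 0.581, 0.231] pointing down, gripper open.
Joint ranges: [-3.13, 3.13], [-1.02, 2.26], [0.13, 2.54], [-0.95, 4.09], [0.21, 2.88], [-2.74, 2.74]. Speed limits (rad/s): [2.57, 2.57, 3.14, 3.14, 3.14, 3.14].

### API

Orientations are given as a rotation vector (axis times angle).
In Python, from station import robot gives the robot as it stands. Calls block until the motion is done:
- robot.move_to(position, orientation): joint-space move of the TCP to a pose.
- robot.move_straight(position, feed=0.15, rotation=None): straight line of the TCP; rotation=None keeps the orientation; feed is the mean speed in m/s.
- robot.movej(angles): joint-space move.
- robot.gripper_to(opening, newtons=None): opening from 0.0 (shut) to 1.0 (fully open); newtons is the grip in N (None keeps the last); returns when the fingers have stopped.
- robot.hold(seconds).
- robot.solve_ik(position, orientation): joint angles nearest the present ones, or None.
- robot.sense(): the state.
- robot.snapshot(name): name is "scene" or "top" or "wrist"; returns a dict with "img" (480x640x3 uint8, red, green, blue), "fovy" (degrees; the focal length in pixels is half the picture's height over the tangent of half this angle, whatever the lens; pixels are square), "cx", "cy" (the principal point, pixels), "rvec" (rotation vector, rad) and "tvec" (3), from world to camera coordinates, as OpenCV has them. Camera axes: x right, y down, z forward; pixel columns grow to the right and rows downward; lengths in m; the calibration is good to about 2 mm. A picture is of the moment at which its call begins. There is no depth.
A pose or a line that the arm cannot do raises robot.PlanningError and nothing moves.
- robot.sign_off(): hands the job in; it is judged then, once.
The state is a dict: "t": time; "qpos": joint angles; "joint_velocities": joint speeds; "effort": joint torques, N m; "position": TCP position; "tool_rot": TCP orientation; "contact_force": force on the tool from outside, world axes, zero at the start; "moment": the same for the moment, N m; "gripper_width": opening from 0.0 (shut) to 1.0 (fully open); "grip_force": force on a finger pad.
Only numpy, scipy, OpenCV 4.12 (cv2) and the standard library are available. Lean on these libraries where they do the work, as an engineer would, in place of code of your own. Each camera call takes 0.05 s, during which the arm holds its last target. There are 200 camera calls.

### The job

The pepper mill has just been cleaned and is to be refilled. Take its head by the square wooden grip, with the filler cap still sitting on it, turn it to suit the square drive spindle and lower it by hand until it sits fully home on the mill, then let go of it. Then lift the filler cap off alone, leaving the head seated undisturbed, and finish holding the cap in the gripper at least 5 cm clear above the head, ready for the peppercorns; do not shove or tip the mill, and leave the other things on the worktop where they are.

Things in the scene. Friction and masses are not known exactly. Their poses are not given: they have to be found in the camera images.
- mill: the mill's body, loose on the worktop: a round turned wooden body 74 mm across and 90 mm tall with steel foot and rim rings and an open hopper mouth 58 mm wide at the top (rim at z = 90 mm); about 0.7 kg. Origin: centre of its underside; z up. A thick wall shelf overhangs the back of the worktop: front edge at x = 0.58 m, underside 0.45 m up; keep the wrist clear of it.
- spindle_tip (a point): centre of the top end of the mill's square steel drive spindle, on the mill's axis, 112 mm above its underside (22 mm above the rim). 10 mm square, the top 4 mm tapered to 5.4 mm; the point's x, y are square to its faces. It turns about z against slight friction (0.03 N m) and stands at a different angle each time. Four feed paddles in line with its faces, 42 mm across, show in the hopper.
- head: the mill's head (inner lid), standing on the worktop with the cap on; 0.18 kg. Round steel spigot 54 mm across at z 0-10 mm (enters the hopper mouth, 2 mm to spare all round); round steel flange 69 mm across at z 10-16 mm (rests on the mill's rim). Origin: centre of its underside; x, y square to its grip and socket. Home, its origin is 80 mm above the mill's origin, on the mill's axis.
- grip (a point): centre of the head's wooden grip: a rounded square 52 mm across its flats, 24 mm tall (z 16 to 40 mm above the head's origin, the point at 28 mm), to be pinched across two facing flats; x, y square to the flats. A round steel filler neck 38 mm across rises 16 mm from the grip's top, under the cap.
- socket (a point): lower mouth of the square through-socket in the middle of the head, 2 mm above the head's origin: 11.6 mm square, sides parallel to the grip's flats (x, y square to them), so any of four quarter turns fits the spindle. Out of line it stops on the spindle's end, 30 mm above home.
- cap: the filler cap (the outer lid): an upturned round wooden cup 46 mm across and 38 mm tall (straight side 30 mm, low dome, small steel button), 0.05 kg, sitting loosely over the filler neck on top of the grip with 1.5 mm to spare round the neck; nothing locks it, it lifts straight off. Origin: centre of its lower, open edge. In place it is 40 mm above the head's origin.
- pinch_pot: speckled little salt dish 67 mm across, 30 mm tall, between the mill and the head; leave alone. Origin: centre of its underside.
- teaspoon: teaspoon with a red handle, 132 mm long, lying behind the pinch pot; leave alone. Origin: under its middle.
- salt_pot: turned wooden salt pot with a lid, 69 mm across, 58 mm tall, behind the work; leave alone. Origin: centre of its underside.
- spice_jar: spice jar with a red cap, 47 mm across, 97 mm tall, behind the work; leave alone. Origin: centre of its underside.
- dessert_bowl: small fluted bowl 92 mm across, 48 mm tall, to the right; leave alone. Origin: centre of its underside.
- mandarin: mandarin 64 mm across, 54 mm tall, at the right; leave alone. Origin: centre of its underside.
- mug: white mug 82 mm across, 91 mm tall, with a handle, at the left; leave alone. Origin: centre of its underside.
- notebook: closed notebook 210 x 152 mm, 14 mm thick, flat at the left; leave alone. Origin: centre of its underside.
There are look-alikes about, which are no part of the job. What is shaped like the head but blue is not meant.

How it is judged:
By the outcome, as a careful person would: the job done as asked, in the order asked, and still so for the second after the job is handed in, while the arm keeps its last pose, push and grip.
It also fails if it takes over 51 s, if anything falls off the work surface, if the arm or the gripper's body presses on something with over 40 N, if the wrist force passes 120 N, or if a joint passes its speed limit or range.

## Working session

There is one attempt and no reset: what is moved stays moved. The work goes in short steps, each a Python script; the robot and the scene stay as the last script left them, time stands still between calls to the robot, and variables do not carry over. Pictures are saved under pics/ and viewed, at most 10 in all, crops included, and the job is handed in when it is done.

```bash
mkdir -p pics; ls; python3 - <<'E'
from station import robot
import cv2,pickle
d={}
for n in ("scene","top","wrist"):
    s=robot.snapshot(n); d[n]=s
    cv2.imwrite(f"pics/{n}0.png",s["img"][:,:,::-1])
    print(n,s["fovy"],s["cx"],s["cy"],s["rvec"],s["tvec"])
pickle.dump(d,open("s0.pkl","wb"))
print(robot.sense(),robot.grip_point_offset)
E
```

```text
pics
scene 43.61150076928788 312.14119233895167 241.27073968594098 [ 0.65678655 -2.60428932  1.17673987] [0.43307154 0.24353607 1.87169783]
top 54.42241432253299 316.0407464471772 236.12871734749012 [ 2.15337798 -2.13327547  0.15710262] [-0.0187999   0.51346212  1.37657774]
wrist 68.68175360170507 323.04934458002606 237.0935580382977 [-2.47585592 -1.52717561 -0.20015036] [-0.64986929 -0.03328935  0.37844924]
{'t': 0.15, 'qpos': array([ 9.31937044e-01,  2.45649330e-01,  1.55871723e+00,  9.28497848e-06,
        1.33869679e+00, -1.74060170e-01]), 'joint_velocities': array([ 0.00283694, -0.00238486, -0.00343987, -0.0017158 ,  0.00048149,
        0.00109742]), 'effort': array([ 3.27158273e-05, -4.29982996e+01, -3.26554048e+01, -1.67494954e-04,
        3.48172995e-03, -1.00966002e-05]), 'position': array([0.29107484, 0.58071757, 0.23044524]), 'tool_rot': array([-7.23417640e-01, -3.05656043e+00,  2.11594822e-03]), 'contact_force': array([ 0.6653357 ,  0.29590554, -0.23652481]), 'moment': array([-0.02574085,  0.04582324, -0.06851226]), 'grip_force': 0.0, 'gripper_width': 1.00146301502952} 0.0187
```

View pics/top0.png

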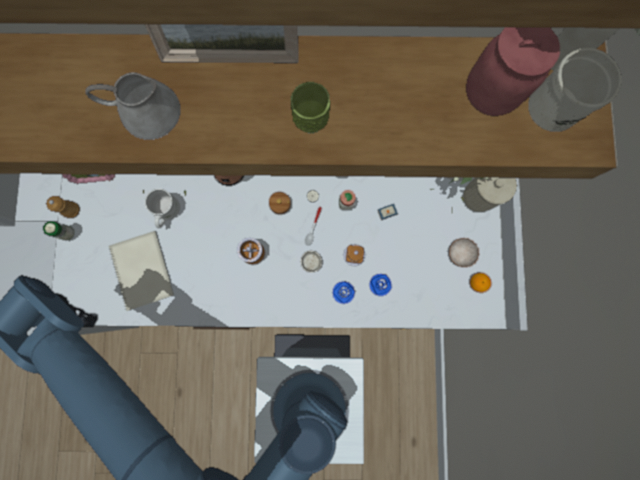

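View pics/scene0.png

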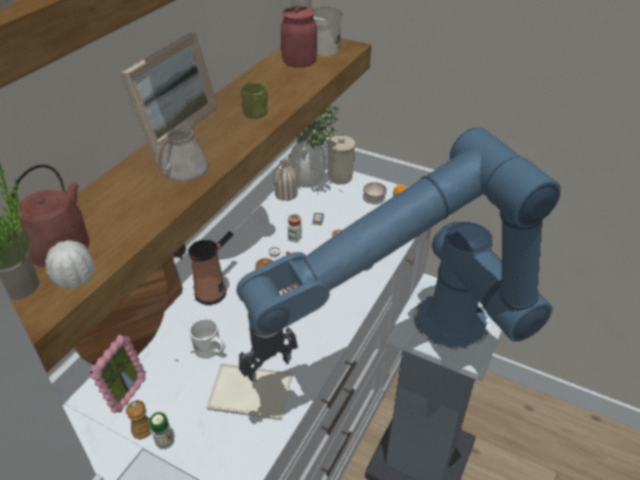

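The top view shows the mill at (251,250) with its spindle and paddles visible. The head candidates are (355,254), with a brown square grip and brown cap, and two blue ones at (344,292) and (381,285). The brown one fits the description, because the blue ones are excluded and it sits with the pinch pot (312,261) between it and the mill. I'll confirm it in an enlarged crop.

```bash
cat > h.py <<'E'
import numpy as np, cv2
from scipy.spatial.transform import Rotation as R
def K(s):
    f=240/np.tan(np.radians(s["fovy"])/2)
    return np.array([[f,0,s["cx"]],[0,f,s["cy"]],[0,0,1]])
def px2w(s,uv,z):
    Rm=R.from_rotvec(s["rvec"]).as_matrix(); c=-Rm.T@s["tvec"]
    d=Rm.T@np.linalg.inv(K(s))@np.array([uv[0],uv[1],1.]); return c+d*(z-c[2])/d[2]
def w2px(s,P):
    return cv2.projectPoints(np.float64(P).reshape(-1,1,3),np.float64(s["rvec"]),np.float64(s["tvec"]),K(s),None)[0].reshape(-1,2)
def down(yaw): # tool z down, tool y (closing) at angle yaw from world x
    y=np.array([np.cos(yaw),np.sin(yaw),0]); z=np.array([0,0,-1.])
    return R.from_matrix(np.c_[np.cross(y,z),y,z]).as_rotvec()
E
python3 - <<'E'
import pickle; from h import *
d=pickle.load(open("s0.pkl","rb")); t=d["top"]
for n,uv,z in [("mill rim",(251,251),.09),("cap top",(355,254),.075),("pinch",(312,261),.03),("blue1",(344,292),.05),("blue2",(381,285),.05)]: print(n,px2w(t,uv,z).round(3))
w=d["wrist"]; Rm=R.from_rotvec(w["rvec"]).as_matrix(); c=-Rm.T@w["tvec"]
T=R.from_rotvec([-7.23417640e-01,-3.05656043,2.1159e-03]).as_matrix()
print("cam in tool",T.T@(c-[0.29107,0.58072,0.23044]),"\naxes",(T.T@Rm.T).round(3))
im=t["img"][215:315,220:420,::-1]
cv2.imwrite("pics/crop0.png",cv2.resize(im,None,fx=4,fy=4,interpolation=cv2.INTER_CUBIC))
E
```

```text
mill rim [0.46  0.174 0.09 ]
cap top [ 0.456 -0.129  0.075]
pinch [ 0.439 -0.002  0.03 ]
blue1 [ 0.346 -0.098  0.05 ]
blue2 [ 0.367 -0.208  0.05 ]
cam in tool [ 0.066009    0.00093849 -0.14216924] 
axes [[-0.001 -0.965 -0.261]
 [ 1.    -0.001 -0.001]
 [ 0.001 -0.261  0.965]]
```

View pics/crop0.png

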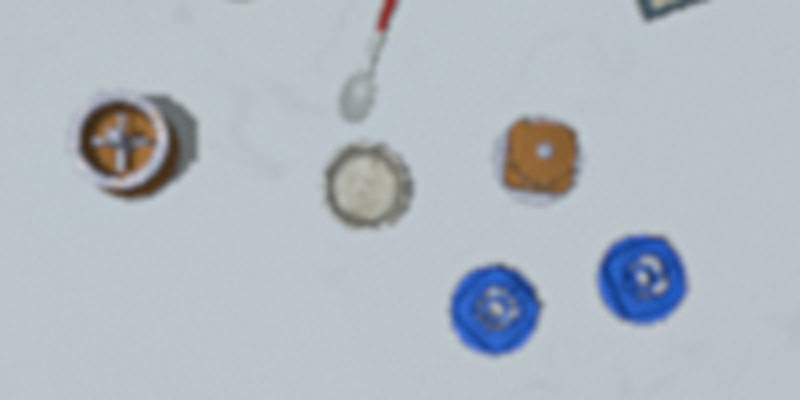

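Confirmed: the brown square grip with round cap and steel button, crop (540,155), is the head. The other two are blue. Next I'll take wrist views from straight above the mill and the head.

```bash
python3 - <<'E'
from station import robot
from h import *; import pickle
d={}
for n,xy in (("mill",(.46,.174)),("head",(.456,-.129))):
    robot.move_to([xy[0],xy[1]-.066,.22],down(0.)); 
    s=robot.snapshot("wrist"); s["st"]=robot.sense(); d[n]=s
    print(n,s["st"]["t"],s["st"]["position"],s["st"]["qpos"].round(2),w2px(s,[[xy[0],xy[1],.09]]))
pickle.dump(d,open("s1.pkl","wb"))
cv2.imwrite("pics/w1.png",np.hstack([d[n]["img"][40:440,100:500,::-1] for n in d]))
E
```

```text
mill 2.025 [0.4600733  0.10867717 0.22009656] [-0.01 -0.17  2.01  0.    1.31 -0.01] [[322.45112596 143.94894622]]
head 3.2333 [ 0.45629867 -0.19385288  0.21992082] [-0.63 -0.11  1.96  0.    1.3  -0.63] [[322.33478167 144.46714728]]
```

View pics/w1.png

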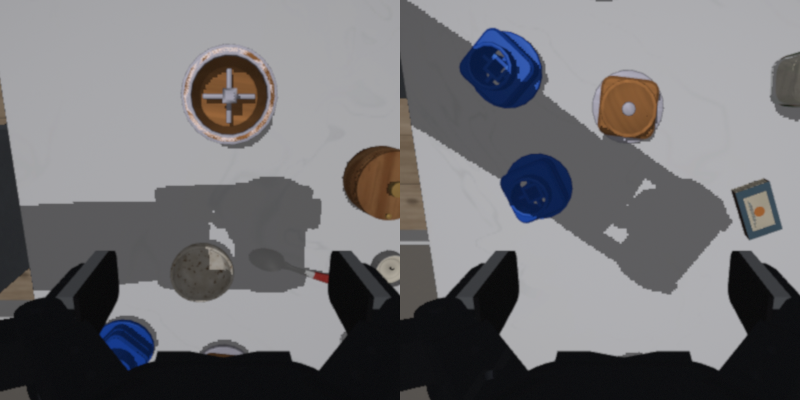

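Left panel: the mill at about (229,95) in the crop, with its paddles nearly square to the image. Right panel: the head at (628,108), with its grip slightly rotated. I'll enlarge both to get the angles.

```bash
python3 - <<'E'
from h import *; import pickle
d=pickle.load(open("s1.pkl","rb")); o=[]
for n,(u,v) in (("mill",(329,135)),("head",(328,147))):
    o.append(cv2.resize(d[n]["img"][v-50:v+50,u-50:u+50,::-1],(400,400),interpolation=cv2.INTER_CUBIC)); 
cv2.imwrite("pics/c1.png",np.hstack(o))
E
```

```text
(no output)
```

View pics/c1.png

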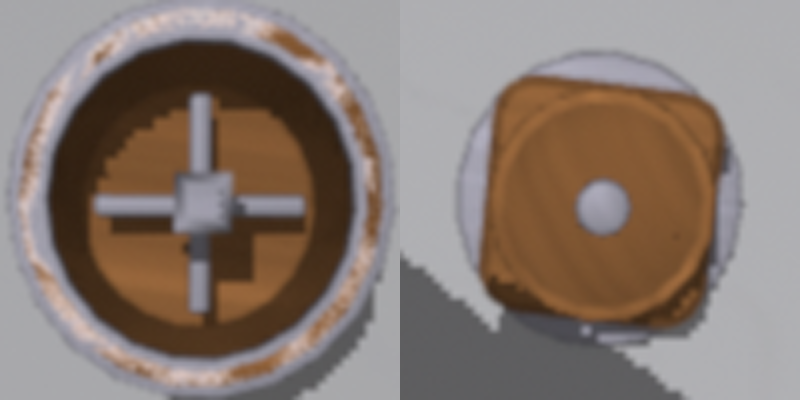

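```bash
cat >> h.py <<'E'
from scipy.optimize import minimize
def circ(s,x0,r,z,sign,arc=np.linspace(0,2*np.pi,180),ch=None,dr=.0012):
    """fit circle centre (world xy): mean (outside - inside)*sign brightness maximal"""
    g=cv2.GaussianBlur(s["img"],(0,0),.7).astype(np.float32); g=g.mean(2) if ch is None else g@np.float32(ch)
    def val(p,rr):
        P=np.c_[p[0]+rr*np.cos(arc),p[1]+rr*np.sin(arc),np.full(arc.size,z)]; q=w2px(s,P).astype(np.float32)
        return cv2.remap(g,q[:,:1],q[:,1:],cv2.INTER_LINEAR).ravel()
    f=lambda p:-sign*np.mean(val(p,r+dr)-val(p,r-dr))
    b=min(((f((x0[0]+i*.001,x0[1]+j*.001)),x0[0]+i*.001,x0[1]+j*.001) for i in range(-7,8) for j in range(-7,8)))
    m=minimize(f,b[1:],method="Nelder-Mead",options=dict(initial_simplex=[b[1:],(b[1]+.0007,b[2]),(b[1],b[2]+.0007)],xatol=1e-5))
    return m.x,-m.fun
E
python3 - <<'E'
from h import *; import pickle
d=pickle.load(open("s1.pkl","rb")); m,h=d["mill"],d["head"]
print("mouth",circ(m,(.46,.174),.029,.09,1)); 
for r in (.0365,.037,.0375): print("rim outer",r,circ(m,(.46,.174),r,.088,-1))
P=lambda s,u0,v0,x,y,z:px2w(s,(u0-50+(x+.5)/4-.5,v0-50+(y+.5)/4-.5),z)
print("tip",P(m,329,135,204,203,.112)[:2])
a=P(m,329,135,95,206,.08);b=P(m,329,135,304,207,.08);c=P(m,329,135,201,95,.08);e=P(m,329,135,200,310,.08)
print("paddle len",np.linalg.norm(a-b),np.linalg.norm(c-e),"ang",np.degrees(np.arctan2(*(b-a)[1::-1])),np.degrees(np.arctan2(*(c-e)[1::-1]))-90)
print("button",P(h,328,147,203,208,.078)[:2])
print("cap",circ(h,(.456,-.129),.023,.070,1),circ(h,(.456,-.129),.023,.070,-1))
arc=np.radians(np.arange(60,120))
arc=np.radians(np.r_[60:110,150:210,-20:10])
for r in (.034,.0345): print("flange",circ(h,(.456,-.129),r,.016,-1,arc,[1,0,0]),circ(h,(.456,-.129),r,.016,1,arc,[-1,0,1]))
q=lambda x,y:P(h,328,147,x,y,.04)
for A,B in (((115,77),(300,98)),((100,95),(85,285)),((322,150),(305,310))):
    v=q(*B)-q(*A); print("edge ang",np.degrees(np.arctan2(v[1],v[0]))%90, q(*A)[:2])
E
```

```text
mouth (array([0.46462597, 0.18004917]), np.float64(95.22029876708984))
rim outer 0.0365 (array([0.46028078, 0.17798245]), np.float64(8.63856315612793))
rim outer 0.037 (array([0.45974068, 0.17773328]), np.float64(7.7677788734436035))
rim outer 0.0375 (array([0.45916993, 0.17779188]), np.float64(6.991437911987305))
tip [0.46496971 0.17980983]
paddle len 0.0403892406967424 0.03989681122184344 ang -0.24811184244361134 -0.017653526911487916
button [ 0.46070205 -0.13223855]
cap (array([ 0.46076886, -0.12396159]), np.float64(18.72776222229004)) (array([ 0.44788376, -0.13599109]), np.float64(5.113062858581543))
flange (array([ 0.45314437, -0.1336014 ]), np.float64(6.611746788024902)) (array([ 0.45382277, -0.13746683]), np.float64(33.32737731933594))
flange (array([ 0.45241798, -0.13435455]), np.float64(8.230908393859863)) (array([ 0.4533194 , -0.13797266]), np.float64(33.112693786621094))
edge ang 83.86315374958038 [ 0.44197903 -0.10532388]
edge ang 84.4004995052453 [ 0.43866365 -0.10904215]
edge ang 85.18090640975052 [ 0.48735657 -0.12053944]
```

```bash
python3 - <<'E'
from station import robot
from h import *; import pickle
d=pickle.load(open("s1.pkl","rb")); h=d["head"]
P=lambda x,y,z:px2w(h,(328-50+(x+.5)/4-.5,147-50+(y+.5)/4-.5),z)[:2]
print("grip x",P(92,190,.04),P(318,190,.04),"flange top",P(200,50,.016),"flange L,R",P(57,195,.016),P(342,195,.016),"grip top edge mid",P(208,88,.04))
x,y=.4607,-.1322
rep=lambda n:(lambda s:print(n,round(s["t"],2),s["position"].round(4),s["contact_force"].round(1),round(s["gripper_width"],3),round(s["grip_force"],1)))(robot.sense())
a=np.radians(-5.7)
robot.move_to([x,y,.14],down(a+np.pi/2)); rep("above")
robot.move_straight([x,y,.016],feed=.12); rep("down")
robot.gripper_to(.4,20); rep("pinch1")
E
```

```text
grip x [ 0.43658987 -0.12906324] [ 0.48669442 -0.12905074] flange top [ 0.46069568 -0.09775595] flange L,R [ 0.42671548 -0.13036536] [ 0.4946679  -0.13034814] grip top edge mid [ 0.4621991  -0.10758949]
above 4.46 [ 0.461  -0.132   0.1403] [0.2 0.  0.5] 1.001 0.0
down 5.64 [ 0.4613 -0.1326  0.0167] [ 0.5 -0.1  0.3] 1.002 0.0
pinch1 6.05 [ 0.4611 -0.1325  0.0167] [-1.4  1.   4.8] 0.606 21.0
```

```bash
cat >> h.py <<'E'
def rep(robot,n):
    s=robot.sense(); print(n,round(s["t"],2),s["position"].round(4),s["contact_force"].round(1),s["moment"].round(2),round(s["gripper_width"],3),round(s["grip_force"],1)); return s
E
python3 - <<'E'
from station import robot
from h import *; import pickle
a=np.radians(-5.7); x,y=.4610,-.1325
robot.gripper_to(1.); robot.move_straight([x,y,.095],feed=.2); rep(robot,"up")
robot.move_straight([x,y,.096],feed=.05,rotation=down(a)) if 0 else robot.move_to([x,y,.095],down(a)); 
robot.move_straight([x,y,.019],feed=.12); rep(robot,"down")
robot.gripper_to(.4,20); s=rep(robot,"pinch2")
robot.gripper_to(1.); robot.move_straight([x,y,.10],feed=.2)
robot.move_to([x,y-.066,.22],down(0.)); rep(robot,"view")
s=robot.snapshot("wrist"); s["st"]=robot.sense(); pickle.dump(s,open("s2.pkl","wb"))
cx,cy=w2px(s,[[x,y,.04]])[0].round().astype(int); print(cx,cy)
im=cv2.resize(s["img"][cy-50:cy+50,cx-50:cx+50,::-1],(600,600),interpolation=cv2.INTER_CUBIC)
# overlay predicted flange circle & grip square at pinched pose
A=np.linspace(0,2*np.pi,200); c=lambda r,z:np.c_[x+r*np.cos(A),y+r*np.sin(A),0*A+z]
sq=[[x+.026*(i*np.cos(a)-j*np.sin(a)),y+.026*(i*np.sin(a)+j*np.cos(a)),.04] for i,j in((1,1),(1,-1),(-1,-1),(-1,1))]
for pts,col in((c(.0345,.016),(0,0,255)),(sq,(255,0,0))):
    q=(w2px(s,pts)-[cx-50,cy-50]+.5)*6-.5; cv2.polylines(im,[q.round().astype(int)],True,col,1)
cv2.imwrite("pics/c2.png",im)
E
```

```text
up 7.03 [ 0.4607 -0.1323  0.0945] [-0.5  0.6  0. ] [0.03 0.01 0.01] 1.003 0.0
down 9.21 [ 0.4615 -0.1328  0.0195] [-0.6 -0.   0.2] [-0.06  0.03 -0.01] 1.0 0.0
pinch2 9.62 [ 0.4614 -0.1328  0.0198] [-1.9  0.7  6.8] [0.12 0.34 0.03] 0.602 21.3
view 11.22 [ 0.4602 -0.1982  0.2182] [0.1 0.3 0.2] [-0.    0.04 -0.04] 1.003 0.0
324 144
```

View pics/c2.png

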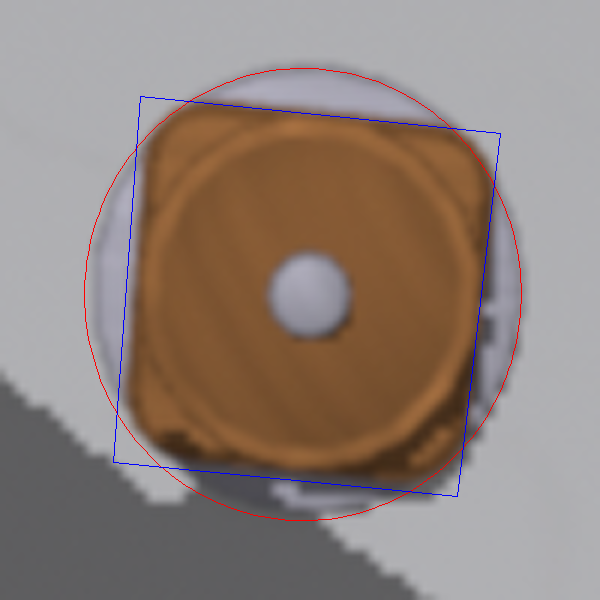

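```bash
python3 - <<'E'
from h import *; import pickle
s=pickle.load(open("s2.pkl","rb")); a=np.radians(-5.7); x,y=.4614,-.1328
g=s["img"].astype(np.float32); g=g[:,:,0]-g[:,:,2]
t=np.linspace(-.006,.006,121)
for k,n in enumerate(("+x","+y","-x","-y")):
    for z in (.040,):
        r=[]
        e=np.array([np.cos(a+k*np.pi/2),np.sin(a+k*np.pi/2)]); f=np.array([-e[1],e[0]])
        for o in np.linspace(-.014,.014,15):
            p=np.array([x,y])+o*f+(.026+t)[:,None]*e; q=w2px(s,np.c_[p,0*t+z]).astype(np.float32)
            v=cv2.remap(g,q[:,:1],q[:,1:],cv2.INTER_LINEAR).ravel()
            th=(v.max()+v.min())/2; i=np.where(v>th)[0].max(); r.append(t[i]*1e3)
        print(n,np.median(r).round(2),np.polyfit(np.linspace(-14,14,15),r,1)[0].round(3),np.round(r,1))
E
```

```text
+x -0.6 0.032 [-0.6 -2.5 -1.2 -1.4 -1.  -0.6 -0.3 -0.2 -0.5 -0.5 -0.4 -0.4 -0.6 -0.7
 -0.8]
+y 0.4 0.002 [0.3 0.4 0.3 0.3 0.3 0.5 0.5 0.4 0.4 0.4 0.4 0.3 0.3 0.5 0.4]
-x -1.1 0.01 [-1.2 -1.4 -1.2 -1.  -1.1 -1.1 -1.1 -1.2 -1.1 -1.  -1.  -1.  -1.1 -1.
 -0.9]
-y -2.1 0.008 [-2.9 -2.1 -2.3 -2.3 -2.1 -2.1 -1.9 -1.8 -1.9 -2.  -2.  -2.3 -2.8 -2.7
 -1.5]
```

```bash
python3 - <<'E'
from station import robot
from h import *
a=np.radians(-5.7); x,y=.4610,-.1323
robot.move_to([x,y,.10],down(a)); robot.move_straight([x,y,.018],feed=.12); rep(robot,"down")
robot.gripper_to(.3,45); s=rep(robot,"grasp"); zg=s["position"][2]; open("zg","w").write(str(zg))
robot.move_straight([x,y,.18],feed=.15); rep(robot,"lift")
robot.move_to([.4645,.1790,.18],down(0.)); rep(robot,"over")
robot.hold(.3); s=rep(robot,"over settled"); print(R.from_rotvec(s["tool_rot"]).as_matrix()[:,1].round(4))
v=robot.snapshot("scene"); q=w2px(v,[[.4645,.179,.12]])[0].astype(int); print(q)
t=robot.snapshot("top")["img"]
A=cv2.resize(v["img"][q[1]-60:q[1]+60,q[0]-50:q[0]+50,::-1],None,fx=4,fy=4,interpolation=cv2.INTER_CUBIC)
B=cv2.resize(t[190:310,200:300,::-1],None,fx=4,fy=4,interpolation=cv2.INTER_CUBIC)
cv2.imwrite("pics/c3.png",np.hstack([A,B]))
E
```

```text
down 12.72 [ 0.4619 -0.133   0.019 ] [ 0.6 -0.1 -0.5] [ 0.    0.01 -0.01] 0.999 0.0
grasp 13.13 [ 0.4616 -0.1326  0.019 ] [-1.4  0.4  6.9] [0.15 0.32 0.01] 0.595 47.1
lift 14.37 [ 0.4602 -0.1319  0.1787] [-0.  -1.  -3.1] [0.02 0.01 0.1 ] 0.598 47.2
over 15.56 [0.4647 0.1782 0.1798] [-1.2 -0.9 -3.1] [-0.03 -0.09 -0.  ] 0.596 47.2
over settled 15.86 [0.4648 0.1783 0.18  ] [ 0.5  0.2 -2. ] [ 0.01  0.03 -0.01] 0.596 47.2
[ 1.0e+00 -1.4e-03  1.0e-04]
[292 278]
```

View pics/c3.png

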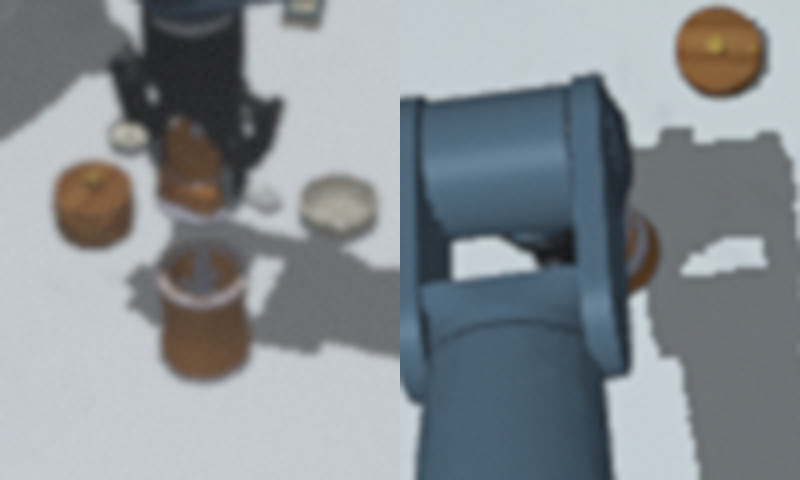

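The picture shows the head with its cap held level, flange at about (196,207) in the crop, directly over the mill's rim at (203,280). I'll lower it in steps, watching the wrist force.

```bash
python3 - <<'E'
from station import robot
from h import *
v=robot.snapshot("scene"); zg=float(open("zg").read())
for n,z in (("flange",.18-zg+.013),("rim",.09)): print(n,((w2px(v,[[.4646,.1784 if n=="flange" else .179,z]])[0]-[292-50,278-60]+.5)*4).round(0))
tx,ty=.4645,.1790; cx,cy=tx-.0002,ty+.0006
f0=None
for hz in (.128,.116,.110,.106,.102,.097,.093):
    robot.move_straight([cx,cy,hz+zg],feed=.05 if hz<.12 else .12); robot.hold(.1); s=rep(robot,hz)
    if f0 is None: f0=s["contact_force"]
    df=s["contact_force"]-f0
    if df[2]>5 or np.hypot(*df[:2])>3: print("contact",df); break
    cx+=np.clip(tx-s["position"][0],-.0005,.0005); cy+=np.clip(ty-s["position"][1],-.0005,.0005)
E
```

```text
flange [201. 191.]
rim [204. 270.]
0.128 16.53 [0.465  0.1797 0.1479] [ 0.4  0.3 -2. ] [ 0.01 -0.01  0.02] 0.599 47.3
0.116 17.02 [0.4639 0.1791 0.135 ] [-0.   1.  -2.9] [-0.01 -0.02 -0.03] 0.596 47.3
0.11 17.39 [0.4643 0.179  0.1289] [ 0.1  0.1 -2.6] [0.04 0.03 0.03] 0.594 47.4
0.106 17.74 [0.4645 0.179  0.1249] [ 0.2  0.5 -3.1] [0.01 0.02 0.05] 0.6 47.4
0.102 18.09 [0.4645 0.179  0.1209] [ 0.1  0.4 -2.5] [0.02 0.05 0.01] 0.595 47.4
0.097 18.44 [0.4645 0.179  0.1159] [ 0.  -0.2 -2.7] [ 0.06  0.02 -0.01] 0.597 47.4
0.093 18.79 [0.4645 0.179  0.1119] [-0.5 -0.9 -2.9] [-0.05 -0.   -0.02] 0.597 47.4
```

```bash
python3 - <<'E'
from station import robot
from h import *
zg=float(open("zg").read()); x,y=.4645,.1790
f0=np.array([0,.2,-2.7])
for hz in (.090,.088,.086,.084,.082,.081,.080,.0793,.0787,.078):
    p=robot.sense()["position"]
    robot.move_straight([x,y,hz+zg],feed=.03); robot.hold(.1); s=rep(robot,hz)
    df=s["contact_force"]-f0
    if df[2]>3.5 or np.hypot(*df[:2])>3: print("contact",df.round(1)); break
E
```

```text
0.09 19.14 [0.4645 0.179  0.1089] [-0.4  0.7 -2.6] [ 0.01 -0.02  0.  ] 0.595 47.4
0.088 19.49 [0.4645 0.179  0.107 ] [ 0.3 -0.3 -2.3] [ 0.05  0.04 -0.  ] 0.598 47.4
0.086 19.84 [0.4645 0.179  0.1049] [-0.3  0.3 -3.5] [ 0.    0.03 -0.01] 0.599 47.4
0.084 20.19 [0.4645 0.179  0.1029] [ 0.6 -0.3 -3.7] [ 0.01 -0.02  0.  ] 0.598 47.4
0.082 20.54 [0.4645 0.179  0.1009] [ 1.3  0.8 -3.1] [ 0.05 -0.02  0.01] 0.598 47.4
0.081 20.89 [0.4645 0.179  0.1   ] [ 0.4 -0.5 -3.2] [ 0.    0.05 -0.02] 0.598 47.4
0.08 21.24 [0.4648 0.1791 0.0995] [-3.2 -0.7  4.2] [-0.11  0.46 -0.03] 0.597 48.1
contact [-3.2 -0.9  6.9]
```

```bash
python3 - <<'E'
from station import robot
from h import *
x,y=.4646,.1790
robot.gripper_to(1.); rep(robot,"open")
robot.move_straight([x,y,.20],feed=.12); 
robot.move_straight([x,y-.066,.25],feed=.15); robot.hold(.2); s=rep(robot,"view")
v=robot.snapshot("scene"); w=robot.snapshot("wrist")
A=cv2.resize(v["img"][218:338,242:342,::-1],None,fx=4,fy=4,interpolation=cv2.INTER_CUBIC)
q=w2px(w,[[.4648,.18,.1]])[0].round().astype(int)
B=cv2.resize(w["img"][q[1]-60:q[1]+60,q[0]-50:q[0]+50,::-1],None,fx=4,fy=4,interpolation=cv2.INTER_CUBIC)
print("pred: rim/home button wrist",((w2px(w,[[.4648,.18,.096],[.4648,.18,.158]])-q+[50,60]+.5)*4).round())
pr=w2px(v,[[.4645,.179,.158],[.4645,.179,.188],[.4645,.179,.09]]); print("scene button home / stuck, rim",((pr-[242,218]+.5)*4).round())
cv2.imwrite("pics/c4.png",np.hstack([A,B]))
E
```

```text
open 21.68 [0.4645 0.179  0.0989] [ 0.1  0.  -0.1] [0.03 0.04 0.01] 1.001 0.0
view 23.57 [0.4641 0.1135 0.2491] [ 0.4 -0.1 -0.2] [ 0.01 -0.06 -0.03] 1.003 0.0
pred: rim/home button wrist [[201. 243.]
 [200. 244.]]
scene button home / stuck, rim [[201. 207.]
 [200. 178.]
 [204. 270.]]
```

View pics/c4.png

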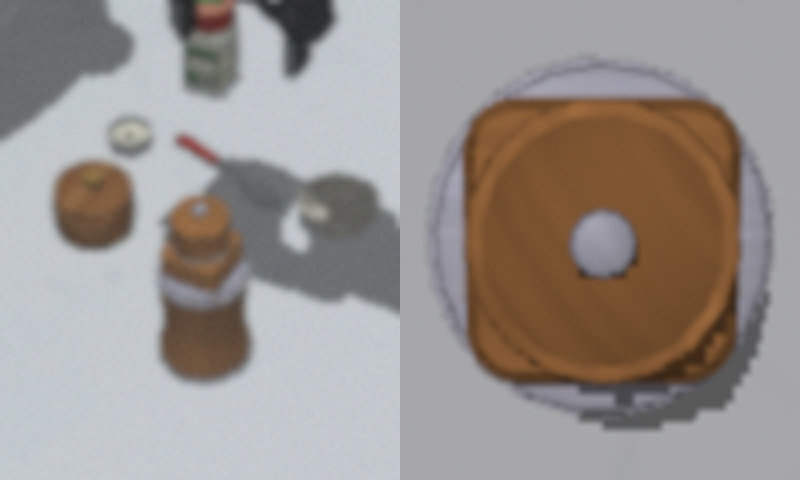

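The head is home. In the scene crop its button is at (200,208), against a home prediction of (201,207). In the wrist crop the flange (603,235) is concentric and the grip square. Now I'll take the cap.

```bash
python3 - <<'E'
from station import robot
from h import *
x,y=.4646,.1790
robot.move_straight([x,y,.20],feed=.12); robot.hold(.1); s=rep(robot,"above")
robot.move_straight([x,y,.123],feed=.08); robot.hold(.2); s=rep(robot,"at cap")
robot.gripper_to(.3,20); s=rep(robot,"pinch")
if .48<s["gripper_width"]<.58:
    robot.move_straight([x,y,.150],feed=.03); rep(robot,"lift1")
    robot.move_straight([x,y,.240],feed=.08); robot.hold(.3); rep(robot,"lift2")
v=robot.snapshot("scene"); w=robot.snapshot("wrist")
A=cv2.resize(v["img"][198:338,232:352,::-1],(480,560),interpolation=cv2.INTER_CUBIC)
pr=w2px(v,[[.4645,.179,.136],[.4645,.179,.09]]); print("neck top, rim",((pr-[232,198]+.5)*4).round())
cv2.imwrite("pics/c5.png",A)
E
```

```text
above 24.62 [0.4651 0.1786 0.2008] [0.1 0.7 0. ] [0.01 0.04 0.03] 1.001 0.0
at cap 25.93 [0.465  0.1791 0.1235] [ 0.5  0.7 -0. ] [-0.03  0.04 -0.04] 0.999 0.0
pinch 26.38 [0.4648 0.179  0.1233] [ 0.5 -0.9  2.5] [0.03 0.14 0.01] 0.517 20.3
lift1 27.43 [0.4644 0.179  0.1498] [-1.6 -0.9 -0.2] [ 0.08 -0.03 -0.  ] 0.526 20.5
lift2 29.01 [0.4645 0.179  0.2397] [ 0.5 -0.2 -1. ] [ 0.03 -0.01 -0.  ] 0.525 20.5
neck top, rim [[242. 308.]
 [244. 350.]]
```

View pics/c5.png

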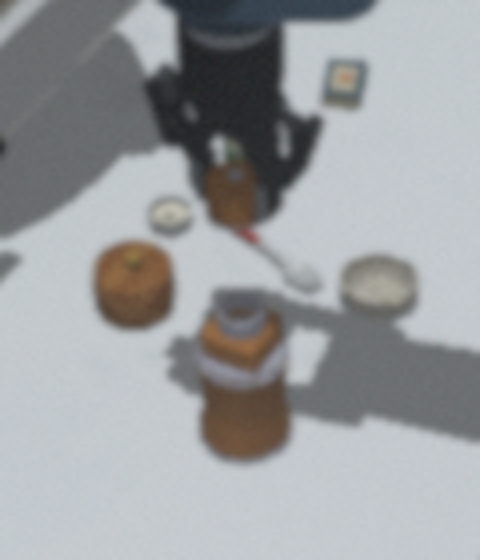

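The cap is in the gripper at (232,195). The head stays seated, with its open neck at (241,306) against a predicted (242,308).

```bash
python3 -c "
from station import robot
print(robot.sign_off())"
```

```text
the job is handed in; nothing more can be done
None
```

The job is handed in at about 29 s of the 51 s allowed: the head sits fully home on the mill, and the gripper holds the cap about 10 cm above the filler neck.

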